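Hang the lift-off door back on the spice cupboard

ROBOT

A 6-joint arm with a two-finger parallel gripper is mounted at the origin on a cart in front of the work surface, level with it; the furniture and walls round the work are solid. World frame = base frame: x ahead of the robot, y to its left, z up, the work surface at z = 0. Lengths are in mm, angles in rad, forces in N, time in s.
With the tool pointing down it reaches from about 350 to 875 mm from the base axis. Payload 4.2 kg.
Tool frame: the origin (TCP) lies on the mounting face of the last link; the fingertips stand 173 mm ahead of it and the grasp point (between the pads) lies 155 mm ahead of it; z points along the fingers, y is the direction in which the jaws open and shut (so a half turn about z gives the same grasp; the last joint's range is limited). The gripper opens to 85 mm and grips with 20 to 120 N. Pads are 22 mm wide; open, the fingers measure 114 mm over their backs; the gripper's body (76 mm by 85 mm) begins 54 mm behind the grasp point. The pads swing forward as they close: fully open they stand 13 mm farther back than shut.
Start: joints at [1.523, 0.385, 0.008, 0, -1.194, -0.259], TCP at [188.724, 595.805, 404.712] pointing down, gripper open.
Joint ranges: [-3.14, 3.14], [-1.21, 2.06], [-1.07, 1.41], [-3.16, 2.05], [-2.99, -0.16], [-3.1, 3.1]. Speed limits (rad/s): [2.79, 2.79, 3.14, 3.14, 3.14, 3.14].

INTERFACE

Orientations are given as a unit quaternion [x, y, z, w].
In Python, from bench import arm gives the robot as it stands. The module is installed in compiled form; this text tells all that it offers.
- The arm moves only by the tool play_rows, never from a script. Its argument "moves" is a list of rows, each a list of 3 entries, a list of its own where there are three numbers: the shift along the world's x, y, z in units of 30 cm (1.0 is 30 cm), then the turn about the world's z in units of 30 degrees (1.0 is 30 degrees), then the gripper's target within -1 to 1 (shut at 1, half-way at 0, fully open at -1). In form: [[[x, y, z], turn, jaw], ...]. A call has 1 to 12 rows; each row is the pose to reach, as a shift and turn from the pose measured when the call began; what a row does not reach only later rows make up. A row lasts 1/8 s, in which the tool goes at most 62.5 mm and 10.7 degrees, less where a joint would pass 70% of its speed; a pose out of reach is approached as far as the arm can. A call with a number of a shift or a turn outside -1 to 1 is refused whole. A call with a gripper value outside its range is refused whole. The fingers move at their own pace and stop on an object; the grip force is fixed at half the most. Time passes only in rows, so rows that repeat a pose let the fingers close. It gives the time, the measured TCP pose, the force and the opening at its end, in the units of the state.
- arm.read_state(): the state, without advancing time (a new reading comes with each control period).
- arm.get_image(name): name is "side" or "top"; returns a dict with "pixels" (420x560x3 uint8, red, green, blue), "vfov" (degrees; the focal length in pixels is half the picture's height over the tangent of half this angle, whatever the lens; pixels are square), "cx", "cy" (the principal point, pixels), "xyz" and "rotation" of the camera in the world. Camera axes: x right, y up, looking along -z (the intrinsics and any distortion apply to the point x, -y, -z); pixel columns grow to the right and rows downward; lengths in mm; the calibration is good to about 2 mm. A picture is of the moment at which its call begins. There is no depth.
- arm.job_done(): hands the job in, once; it reports no verdict.
Trained networks look in a picture, given as the dict that the camera call returned (one of the last four; its "shot" number tells which), for a name from the list of things; names that differ only in an ending like _2 or _b are one class to them, and where a whole thing is asked for, a point or a joint stands for the part that bears it (a point fixed in the world has none). Each returns a list of dicts, best first, with "conf" (0 to 1); they miss things now and then, are a little off and sometimes report something else, mostly with a low value. They report only what shows in the picture. A call takes as long as a camera call. They do not tell look-alikes from the thing itself.
- arm.look_for(name, picture): "centre" ([x, y, z] in mm, in world coordinates, good to about 4 mm: the middle of the surface that is visible of it).
The state is a dict: "clock": time; "joints": joint angles; "joint_vel": joint speeds; "joint_efforts": joint torques, N m; "position": TCP position; "ee_rot": TCP orientation; "contact_force": force on the tool from outside, world axes, zero at the start; "wrist_torque": the same for the moment, N m; "gripper_width": finger opening in mm.
Only numpy, scipy, OpenCV 4.12 (cv2) and the standard library are available. Lean on these libraries where they do the work, as an engineer would, in place of code of your own. Each camera call takes 0.05 s, during which the arm holds its last target.

TASK

The door of the little open spice cupboard has been washed and stands in the drying rack beside a plain chopping board. Lift the door out, bring its two hinge rings in over the cupboard's two upright hinge pins and lower it, still held, until both rings sit fully home; then let go so that it hangs upright and free. Leave the chopping board standing in the rack.

Things in the scene. Friction and masses are not known exactly. Their poses are not given: they have to be found in the camera images.
- door_middle (a point): Middle of the door's panel. Loose framed wooden panel, 136 mm wide (x), 14 thick (y), 170 high (z up), 0.18-0.34 kg, upright in a rack slot. It balances within 5 mm of here: pinch its plain top edge (85 mm above) across the thickness. Two steel hinge rings on its +x edge, 100 mm apart in height; their common upright axis is 84 mm to +x and 12 mm to -y of here. Small knob on the -y face near -x.
- lower_ring (a point): Centre of the lower hinge ring's bottom rim, on its axis; 67 mm below the door's middle, 18 mm above the door's lower edge. Axes as the door's. Ring: open at both ends, bore 25 mm, outside 31 mm, 14 mm high. The upper ring is the same, 100 mm higher.
- lower_pin (a point): Top of the lower pin's flat collar (28 mm wide, 8 mm thick), on the pin's axis: where the ring's bottom rim comes to rest. The steel pin rises 30 mm from here: 22 mm thick for 12 mm, then a cone to 5 mm at the tip, which centres a ring up to 8 mm off. The upper pin with its collar is the same, on the same axis, 100 mm higher. Axes as the cupboard's.
- cupboard: Fixed wooden box, 80 mm deep (x), 160 wide (y), 200 high; origin under its centre, open front to -x. Pins 22 mm before the front face, 8 mm in from the right (-y) side. Bring the door in sideways from the right, rings' rims 35-70 mm (best 50) above the collars, then lower. With door x along cupboard x it hangs wide open, gripper clear. It swings freely; any angle will do.
- rack: Fixed drying rack, origin under its centre, two slots along its x at y = +45 and -45 mm. Door and board stand in them (either way round), their x along the rack's x, lower edges 10 mm above the worktop. Wire hoops up to 58 mm high guide them with 2 mm play each side: lift the door at least 60 mm straight up to clear them.
- board_middle (a point): Middle of the chopping board: loose plain wooden board 150 mm wide (x), 14 thick (y), 100 high (z), with a hanging hole in one corner and no rings, upright in the rack's other slot, parallel to the door and 90 mm from it along y. Its top is 110 mm above the worktop: where the door must pass over it, carry the door clear. Not to be moved.
Things that resemble listed ones, but are neither listed nor needed, are in the scene too. Of the things that look like the part that bears board_middle, the larger one is meant.

How it is judged (in metres and radians):
On the way:
1. the door is lowered with its rings over the pins while the gripper still holds it (contact force between the fingers and door above 0.5 N and horizontal distance between lower_ring and lower_pin below 0.012 m and z of lower_ring in the frame of lower_pin between -0.01 and 0.015 m), for 0.1 s.
At the end, for the whole second after the job is handed in: Both rings sit on their pins: the lower ring's bottom rim within 10 mm of its collar in height and its axis within 10 mm of the pin's, the door upright within 10 degrees (so the upper ring is on its pin too), let go; the chopping board stands upright in the rack within 40 mm of where it was (horizontal distance between lower_ring and lower_pin below 0.01 m and z of lower_ring in the frame of lower_pin between -0.01 and 0.01 m and angle between each of door_middle, board_middle's own z axis and vertical below 0.17 rad and distance of board_middle from where it was at the start of the episode below 0.04 m); the robot touches nothing.
It fails at once if the chopping board is taken out of the rack or knocked over (moved more than 60 mm) (distance of board_middle from where it was at the start of the episode above 0.06 m).
It also fails if it takes over 45 s, if anything falls off the work surface, if the arm or the gripper's body presses on something with over 40 N, if the wrist force passes 120 N, or if a joint passes its speed limit or range.

## Working session

There is one attempt and no reset: what is moved stays moved. The work goes in short steps, Python scripts to look and compute and a tool call to move; the robot and the scene stay as the last step left them, time stands still between calls to the robot, and variables do not carry over. Pictures are saved under pics/ and viewed, and the job is handed in when it is done.

Besides the shell and the picture viewer there is one more tool, called as name(argument=value, ...) on one line, values as JSON. play_rows: Moves the arm, as the interface text tells. Shifts and turns lie within -1 to 1; 1 stands for 30 cm of shift or 30 degrees of turn. Its arguments: {"type":"object","properties":{"moves":{"type":"array"}},"required":["moves"]}

```bash
mkdir -p pics
cat > h.py <<'E'
import numpy as np, cv2
from bench import arm
def save(p,name): cv2.imwrite('pics/'+name, cv2.cvtColor(np.asarray(p['pixels']),cv2.COLOR_RGB2BGR))
E
python3 - <<'E'
from h import *
s=arm.read_state(); print(s)
for n in('side','top'):
    p=arm.get_image(n); save(p,n+'0.png'); print(n,{k:v for k,v in p.items() if k!='pixels'})
    for t in('door_middle','lower_ring','lower_pin','cupboard','rack','board_middle'):
        try: print(t,arm.look_for(t,p))
        except Exception as e: print(t,e)
E
```

```text
{'clock': 0.0, 'joints': array([ 1.52261762e+00,  3.85573813e-01,  6.64886809e-03, -4.89931617e-04,
       -1.19401682e+00, -2.58575514e-01]), 'joint_vel': array([-0.00028214,  0.00115178, -0.00137977,  0.00124495,  0.00098657,
        0.00061305]), 'joint_efforts': array([ 6.51883420e-04, -3.92293561e+01,  1.88393354e+01,  4.18601230e+00,
       -4.62678523e-03, -4.07615360e-06]), 'position': array([188.64845139, 595.64266186, 403.62112063]), 'ee_rot': array([ 9.88246366e-01, -1.52865686e-01, -1.13786655e-04,  1.09069728e-03]), 'contact_force': array([ 0.71477533,  0.49512494, -0.19402926]), 'wrist_torque': array([0.00743042, 0.02513085, 0.01857387]), 'gripper_width': 85.41691696164426}
side {'vfov': 48.41173395103493, 'cx': 278.2481167399367, 'cy': 203.08234975031786, 'xyz': array([-446.04445021, -247.97472852, 1172.34493843]), 'rotation': array([-0.24858048,  0.24884622,  0.6790392 , -0.64435166]), 'shot': 1}
door_middle [{'centre': [416.1, -257.2, 139.7], 'conf': 0.97}]
lower_ring [{'centre': [413.7, -255.3, 140.3], 'conf': 0.7}]
lower_pin [{'centre': [573.0, 148.1, 137.0], 'conf': 0.88}]
cupboard []
rack [{'centre': [437.1, -296.3, 7.3], 'conf': 0.69}]
board_middle [{'centre': [432.7, -344.5, 98.5], 'conf': 0.61}, {'centre': [441.8, -727.0, 38.6], 'conf': 0.6}]
top {'vfov': 42.152906937795166, 'cx': 274.02215278548556, 'cy': 211.68551873168153, 'xyz': array([ 312.6125066 , -251.83650291, 1749.41848754]), 'rotation': array([ 0.04935868, -0.04608211, -0.69931823,  0.71161378]), 'shot': 2}
door_middle [{'centre': [463.0, -258.5, 176.4], 'conf': 0.63}]
lower_ring [{'centre': [464.0, -263.1, 180.3], 'conf': 0.75}]
lower_pin [{'centre': [587.9, 131.9, 199.7], 'conf': 0.78}]
cupboard [{'centre': [592.2, 140.2, 203.7], 'conf': 0.81}]
rack [{'centre': [457.8, -297.4, 7.2], 'conf': 0.59}]
board_middle [{'centre': [463.0, -343.3, 106.3], 'conf': 0.9}, {'centre': [451.0, -722.7, 63.3], 'conf': 0.61}]
```

View pics/side0.png

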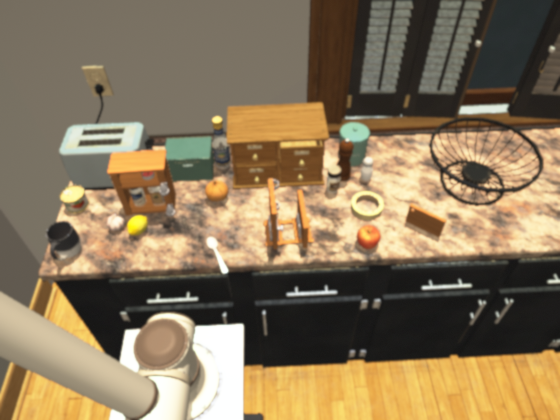

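View pics/top0.png

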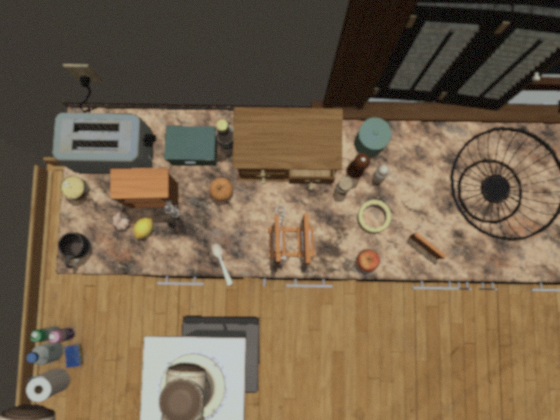

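```bash
cat >> h.py <<'E'
from scipy.spatial.transform import Rotation as R
def f(p): return 210/np.tan(np.radians(p['vfov'])/2)
def proj(p,X):
    c=R.from_quat(p['rotation']).inv().apply(np.atleast_2d(X)-p['xyz'])
    return np.c_[p['cx']+f(p)*c[:,0]/-c[:,2], p['cy']-f(p)*c[:,1]/-c[:,2]]
def ray(p,uv):
    uv=np.atleast_2d(uv); d=np.c_[(uv[:,0]-p['cx'])/f(p),-(uv[:,1]-p['cy'])/f(p),-np.ones(len(uv))]
    return R.from_quat(p['rotation']).apply(d)
def onz(p,uv,z):
    d=ray(p,uv); return p['xyz']+d*((z-p['xyz'][2])/d[:,2])[:,None]
def tri(p,u,q,v):
    d1=ray(p,u)[0];d2=ray(q,v)[0];A=np.c_[d1,-d2];t=np.linalg.lstsq(A,q['xyz']-p['xyz'],rcond=None)[0]
    a=p['xyz']+t[0]*d1;b=q['xyz']+t[1]*d2;return (a+b)/2,np.linalg.norm(a-b)
def crop(p,x0,y0,w,h,s,name):
    im=cv2.cvtColor(np.asarray(p['pixels']),cv2.COLOR_RGB2BGR)[y0:y0+h,x0:x0+w]
    im=cv2.resize(im,None,fx=s,fy=s,interpolation=cv2.INTER_CUBIC)
    for k in range(0,w,10): cv2.putText(im,str(x0+k),(k*s,8),0,.3,(255,255,255),1); cv2.line(im,(k*s,8),(k*s,14),(255,255,255),1)
    for k in range(0,h,10): cv2.putText(im,str(y0+k),(0,k*s+4),0,.3,(255,255,255),1)
    cv2.imwrite('pics/'+name,im)
E
python3 - <<'E'
from h import *
import pickle
P={n:arm.get_image(n) for n in('side','top')}
pickle.dump(P,open('P.pkl','wb'))
s,t=P['side'],P['top']
crop(s,245,165,80,95,7,'s_rack.png');crop(t,255,200,75,75,8,'t_rack.png')
crop(s,95,140,95,95,7,'s_cup.png');crop(t,95,155,95,80,8,'t_cup.png')
print(proj(s,[[416,-257,140],[573,148,137],[437,-296,7],[432,-344,98]]),proj(t,[[463,-258,176],[588,132,200],[592,140,204],[463,-343,106]]))
E
```

```text
[[273.65418136 214.01625124]
 [140.69218433 181.7224285 ]
 [286.89604499 235.56483039]
 [303.03073481 217.59075113]] [[278.93742038 233.43975479]
 [144.74752546 187.23032947]
 [141.71530273 185.56926839]
 [306.90917499 236.12680867]]
```

View pics/s_rack.png

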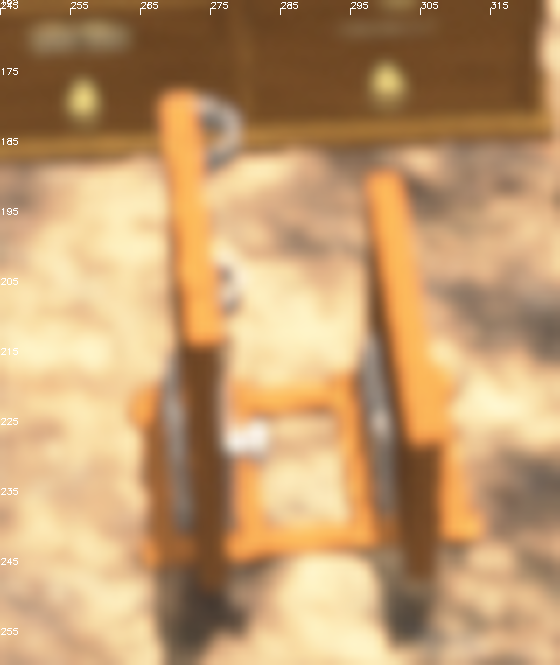

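View pics/t_rack.png

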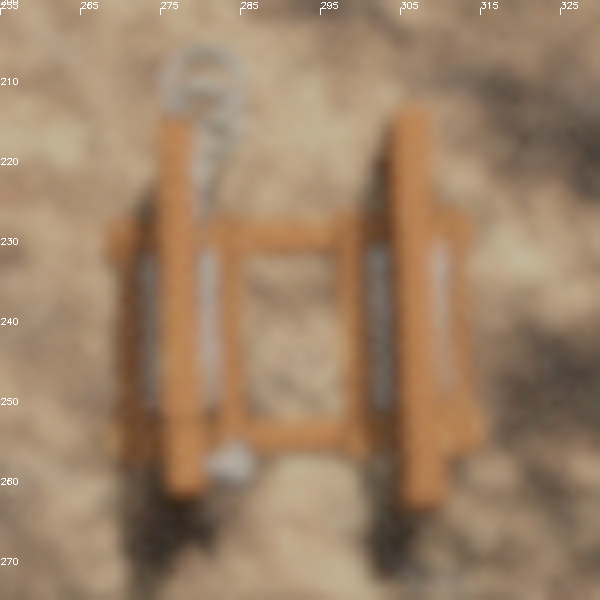

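View pics/s_cup.png

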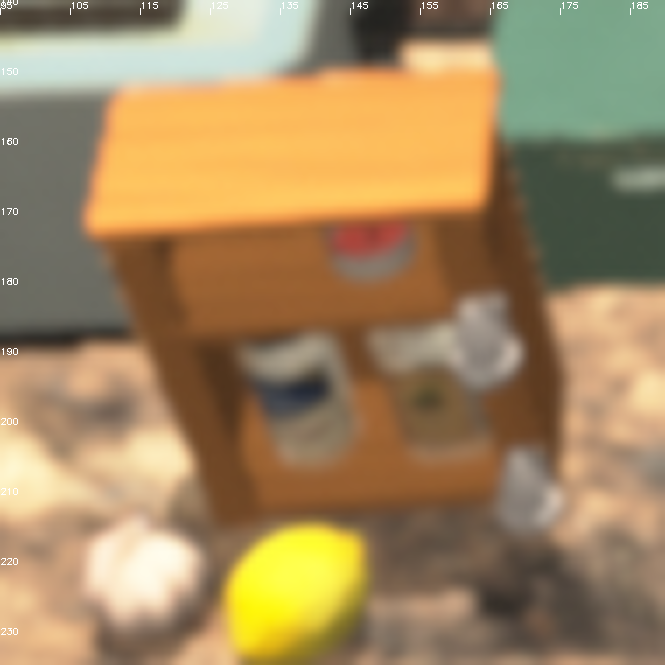

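View pics/t_cup.png

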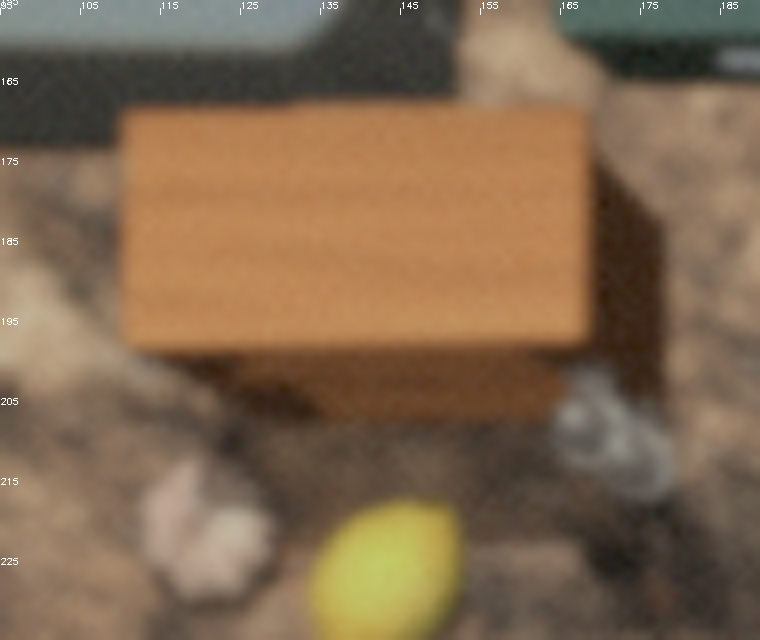

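```bash
cat > fit.py <<'E'
from h import *
import pickle
from scipy.optimize import least_squares
P=pickle.load(open('P.pkl','rb'));s,t=P['side'],P['top']
def fit(loc,us,ut,x0,name):
    loc=np.array(loc,float);us=np.array(us)-.45;ut=np.array(ut)-.45
    def W(q): c,n=np.cos(q[3]),np.sin(q[3]); return np.c_[q[0]+c*loc[:,0]-n*loc[:,1],q[1]+n*loc[:,0]+c*loc[:,1],q[2]+loc[:,2]]
    for v,w in(('side',(1,0)),('top',(0,1)),('both',(1,1))):
        fz=v!='both'
        def r(q):
            q=q.copy(); 
            if fz:q[2]=x0[2]
            return np.r_[w[0]*(proj(s,W(q))-us).ravel(),w[1]*(proj(t,W(q))-ut).ravel()]
        o=least_squares(r,x0);q=o.x;print(name,v,q.round(3) if not fz else q[[0,1,3]].round(3),'rms',np.sqrt((o.fun**2).sum()/(8*sum(w))).round(2))
    return q
c=fit([[40,80,0],[40,-80,0],[-40,-80,0],[-40,80,0]],[(110.7,153.1),(166.1,150),(164.6,169.6),(107.6,173.3)],[(110,168.1),(168.5,167.5),(168.8,198.1),(110.3,198.8)],[590,140,200,0],'cup')
d=fit([[68,7,0],[68,-7,0],[-68,7,0],[-68,-7,0]],[(267.9,178.1),(273.1,178.1),(271.4,214.6),(276.7,214)],[(274.75,214.4),(278.75,214.4),(275.9,261.9),(280.4,261.5)],[460,-260,180,0],'door')
def tf(q,l): 
    c,n=np.cos(q[3]),np.sin(q[3]); return np.array([q[0]+c*l[0]-n*l[1],q[1]+n*l[0]+c*l[1],l[2]])
pin=[tf(c,[-62,-72,z]) for z in(55,155)]
print('pin',pin)
E
python3 fit.py
```

```text
cup side [5.99517e+02 1.48354e+02 4.80000e-02] rms 1.18
cup top [6.01156e+02 1.49449e+02 3.60000e-02] rms 1.7
cup both [6.00135e+02 1.48678e+02 2.01224e+02 4.00000e-02] rms 1.47
door side [ 4.53071e+02 -2.54035e+02  3.60000e-02] rms 0.44
door top [ 4.50852e+02 -2.52570e+02  4.70000e-02] rms 0.27
door both [ 4.50462e+02 -2.53289e+02  1.83134e+02  4.20000e-02] rms 0.39
pin [array([541.07690706,  74.24558396,  55.        ]), array([541.07690706,  74.24558396, 155.        ])]
```

Run:
```python
from h import *
import pickle
P=pickle.load(open('P.pkl','rb'));s,t=P['side'],P['top']
crop(s,150,175,35,45,16,'s_pin.png');crop(t,155,190,32,32,18,'t_pin.png')
```

```text
(no output)
```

View pics/s_pin.png

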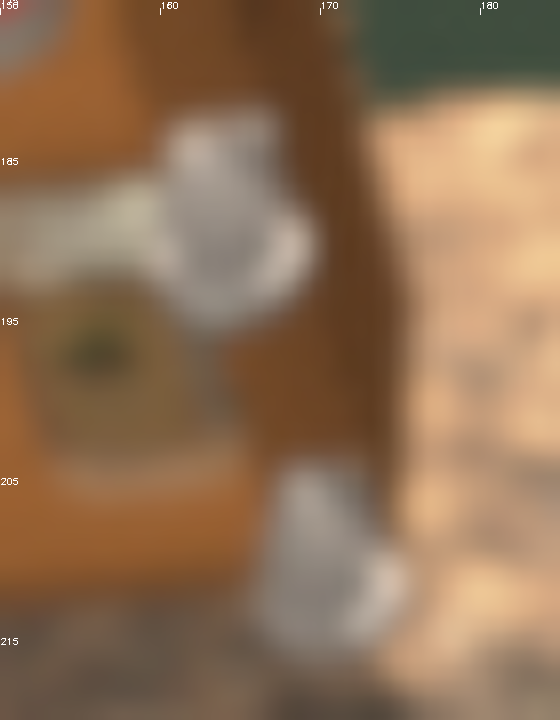

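View pics/t_pin.png

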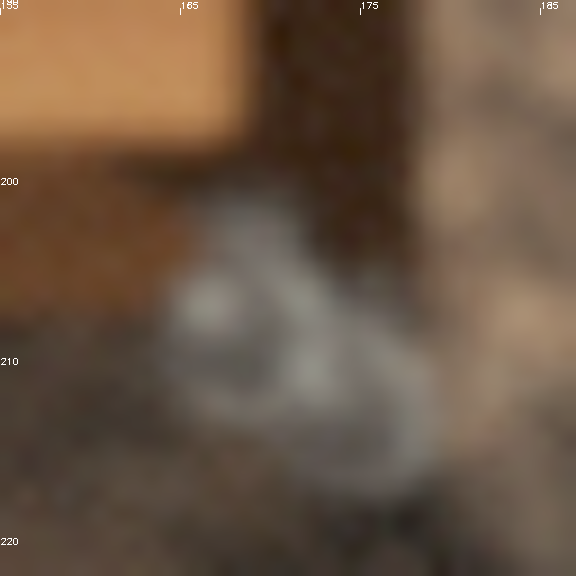

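```bash
cat > pin.py <<'E'
from h import *
import pickle
from scipy.optimize import least_squares
P=pickle.load(open('P.pkl','rb'));s,t=P['side'],P['top']
a=np.linspace(0,2*np.pi,73);C=np.c_[14*np.cos(a),14*np.sin(a),0*a]
def cyl(q,k): return np.r_[C,C-[0,0,8]]+[q[0],q[1],q[2]+100*k]
def ext(p,q,k): u=proj(p,cyl(q,k)); return u[:,0].min(),u[:,0].max(),u[:,1].max()
obs={('s',1):(159.9,169.6,195.3),('s',0):(165.6,175.2,216.2),('t',1):(164.1,None,213.4),('t',0):(None,179.3,217.6)}
def r(q,keys=obs):
    o=[]
    for (v,k) in keys:
        e=ext(s if v=='s' else t,q,k); o+=[a-b+.0 for a,b in zip(e,obs[v,k]) if b is not None]
    return np.array(o)
o=least_squares(r,[541,74,50]);print(o.x.round(1),o.fun.round(2)); q=o.x
for x in (s,t): print(np.diff(proj(x,[q+[0,0,30],q+[0,0,130]]),axis=0), proj(x,[q+[0,0,30],q+[0,0,130]]))
print(tri(s,(163.9,181.9),t,(166.9,206.6)), tri(s,(170.2,204),t,(172.3,210.5)))
im=[]
for p,(x0,y0,w,h),n in((s,(150,175,35,45),'o_s.png'),(t,(155,190,32,32),'o_t.png')):
    g=cv2.cvtColor(np.asarray(p['pixels']),cv2.COLOR_RGB2BGR)[y0:y0+h,x0:x0+w];g=cv2.resize(g,None,fx=14,fy=14,interpolation=cv2.INTER_CUBIC)
    for k in(0,1):
        for rr,z in((14,0),(14,-8),(11,12),(2.5,30)):
            u=proj(p,np.c_[rr*np.cos(a),rr*np.sin(a),0*a]+[q[0],q[1],q[2]+100*k+z])
            cv2.polylines(g,[np.int32(((u-[x0,y0]+.5)*14))],True,(0,255,0),1)
    cv2.imwrite('pics/'+n,g);im.append(cv2.resize(g,None,fx=600/g.shape[0]*.9,fy=600/g.shape[0]*.9))
cv2.imwrite('pics/o.png',np.hstack(im)[:,:800] if 0 else cv2.resize(np.hstack(im),(800,int(800*im[0].shape[0]/(im[0].shape[1]+im[1].shape[1])))))
E
python3 pin.py
```

```text
[536.7  72.8  33. ] [-0.52 -0.44 -0.01  0.28 -0.06  0.05  0.18 -0.01  0.6  -0.08]
[[ -6.46073621 -21.83927336]] [[168.47287886 205.16993159]
 [162.01214265 183.33065822]]
[[-6.33911712 -4.58321834]] [[173.30071063 211.5650483 ]
 [166.96159352 206.98182995]]
(array([537.37713748,  69.10376758, 168.16685795]), np.float64(5.666315946787622)) (array([540.19658072,  71.6582406 ,  64.38101213]), np.float64(8.196398032502586))
```

View pics/o.png

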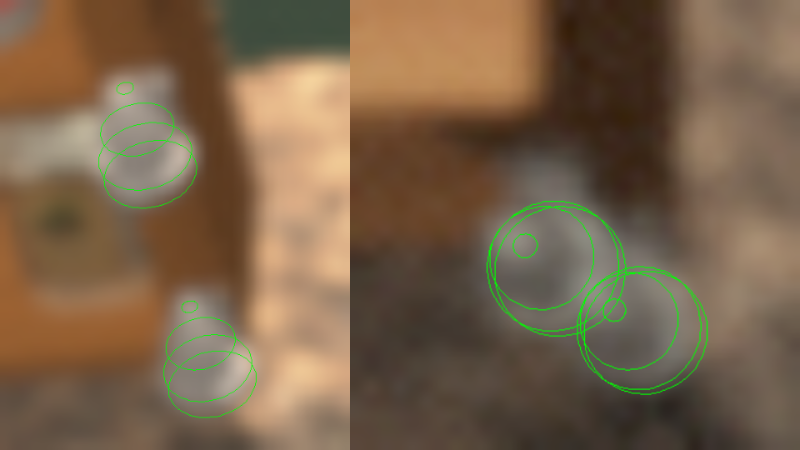

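Run:
```python
from h import *
import pickle
P=pickle.load(open('P.pkl','rb'));s,t=P['side'],P['top']
a=np.linspace(0,2*np.pi,73);q=np.array([534.9,-261.8,28])
im=[]
for p,(x0,y0,w,h) in((s,(260,172,35,45)),(t,(262,200,32,32))):
    g=cv2.cvtColor(np.asarray(p['pixels']),cv2.COLOR_RGB2BGR)[y0:y0+h,x0:x0+w];g=cv2.resize(g,None,fx=14,fy=14,interpolation=cv2.INTER_CUBIC)
    for k in(0,1):
        for rr,z in((15.5,0),(15.5,14),(12.5,14)):
            u=proj(p,np.c_[rr*np.cos(a),rr*np.sin(a),0*a]+q+[0,0,100*k+z])
            cv2.polylines(g,[np.int32(((u-[x0,y0]+.5)*14))],True,(0,255,0),1)
    im.append(cv2.resize(g,(int(w/h*550),550)))
g=np.hstack(im);cv2.imwrite('pics/ring.png',cv2.resize(g,None,fx=.8,fy=.8))
print('cabinet front base L/R',onz(s,[(237,187),(325,183)],0).round())
print('lemon R,B', onz(s,[(148,224)],25).round(),onz(t,[(152,225)],25).round())
print('pumpkin L,front',onz(s,[(206,192),(217,200)],25).round(),onz(t,[(210,188),(220,199)],30).round())
print('spoon',onz(s,[(210,240),(226,270)],10).round())
```

```text
cabinet front base L/R [[ 662. -137.    0.]
 [ 662. -441.    0.]]
lemon R,B [[495. 140.  25.]] [[497. 146.  25.]]
pumpkin L,front [[621. -36.  25.]
 [583. -74.  25.]] [[619. -35.  30.]
 [584. -68.  30.]]
spoon [[ 432.  -57.   10.]
 [ 319. -110.   10.]]
```

View pics/ring.png

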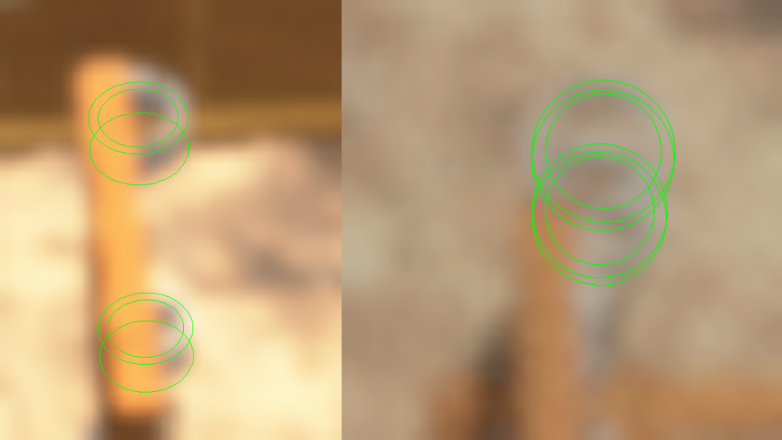

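play_rows(moves=[[[0.7,-1,0.1],0.667,-1],[[0.7,-1,0.1],0.667,-1],[[0.7,-1,0.1],0.667,-1],[[0.7,-1,0.1],0.667,-1],[[0.7,-1,0.1],0.667,-1],[[0.7,-1,0.1],0.667,-1]])

```text
clock: 1.55
position: [399.5, 293.8, 435.4]
ee_rot: [1.0, 0.021, 0.0, -0.0]
contact_force: [0.1, 0.8, 0.4]
gripper_width: 85.4
```

play_rows(moves=[[[0.1,-1,0],0,-1],[[0.1,-1,0],0,-1],[[0.1,-1,0],0,-1],[[0.1,-1,0],0,-1],[[0.1,-1,0],0,-1]])

```text
clock: 2.17
position: [429.1, -8.3, 435.9]
ee_rot: [1.0, 0.021, 0.001, -0.001]
contact_force: [0.7, 0.3, -0.2]
gripper_width: 85.5
```

play_rows(moves=[[[0.071,-0.817,0],0,-1],[[0.071,-0.817,0],0,-1],[[0.071,-0.817,0],0,-1],[[0.071,-0.817,0],0,-1],[[0.071,-0.817,-0.05],0,-1],[[0.071,-0.817,-0.15],0,-1],[[0.071,-0.817,-0.15],0,-1]])

```text
clock: 3.05
position: [449.6, -252.7, 388.6]
ee_rot: [1.0, 0.021, -0.002, -0.002]
contact_force: [0.1, -0.4, 0.9]
gripper_width: 85.3
```

Run:
```python
from h import *
s=arm.get_image('side');t=arm.get_image('top');st=arm.read_state();print(st['position'],st['ee_rot'],st['joints'])
crop(s,230,110,100,140,5,'s1.png');crop(t,245,170,90,100,6,'t1.png')
tip=st['position']-[0,0,160]
print(proj(s,[tip+[0,50,0],tip-[0,50,0]]),proj(t,[tip+[0,50,0],tip-[0,50,0]]))
```

```text
[ 450.67708177 -252.8665997   391.58969227] [ 9.99761625e-01  2.17952553e-02  1.26441218e-03 -2.48887114e-04] [-1.97191787e-01  2.10923711e-01 -2.74824239e-01 -1.17213391e-03
 -1.08268837e+00  1.81213057e+00]
[[252.88876024 184.21609984]
 [288.83492321 182.59589501]] [[259.24892442 235.59885257]
 [295.03219108 236.21773754]]
```

View pics/s1.png

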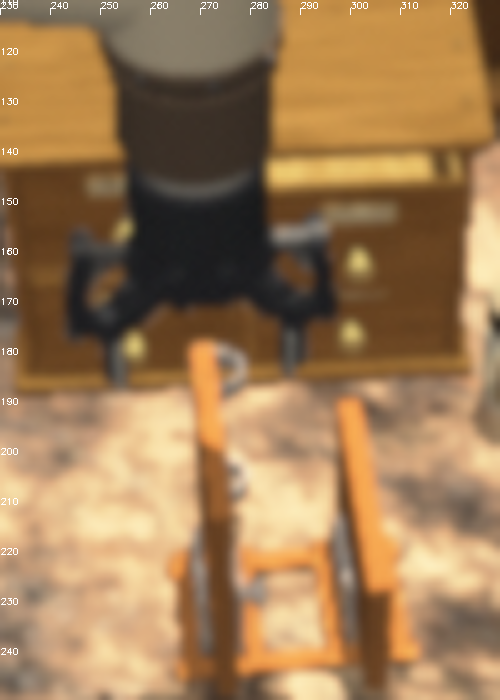

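View pics/t1.png

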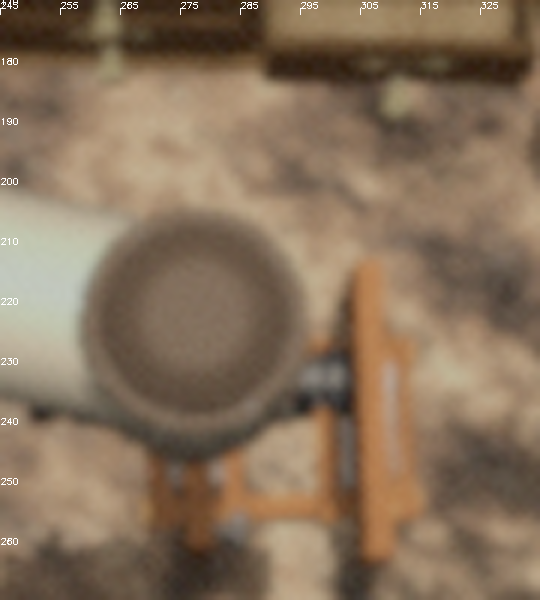

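play_rows(moves=[[[0,-0.001,-0.12],0,-1],[[0,-0.001,-0.222],0,-1],[[0,-0.001,-0.222],0,-1],[[0,-0.001,-0.222],0,1],[[0,-0.001,-0.222],0,1],[[0,-0.001,-0.222],0,1],[[0,-0.001,-0.222],0,1],[[0,-0.001,-0.222],0,1],[[0,-0.001,-0.222],0,1]])

```text
clock: 4.28
position: [451.0, -253.3, 325.7]
ee_rot: [1.0, 0.022, 0.002, 0.0]
contact_force: [-0.0, -0.5, 4.6]
gripper_width: 13.0
```

Run:
```python
from h import *
s=arm.get_image('side');st=arm.read_state();print(st['position'],st['ee_rot'],st['gripper_width'],st['contact_force'])
crop(s,230,110,100,140,5,'s2.png')
```

```text
[ 450.97177286 -253.35903459  325.70417038] [9.99757568e-01 2.19339443e-02 1.91643339e-03 1.85526207e-04] 12.924490814113064 [-0.04109231  0.04939101  4.96801984]
```

View pics/s2.png

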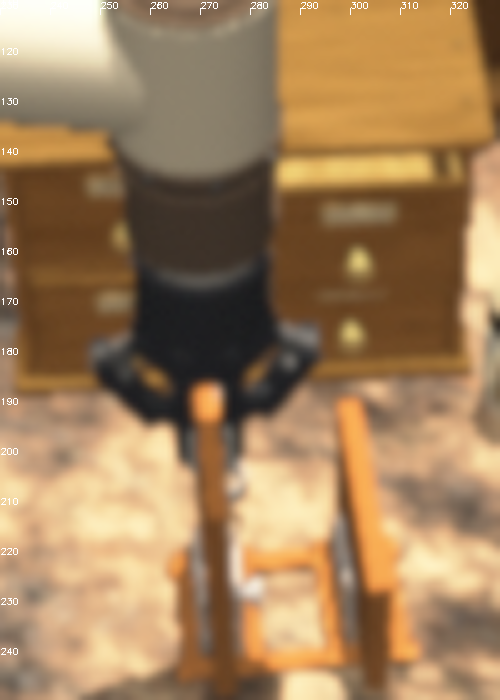

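play_rows(moves=[[[0,0,0.05],0,1],[[0,0,0.12],0,1],[[0,0,0.22],0,1],[[0,0,0.333],0,1],[[0,0,0.333],0,1],[[0,0,0.333],0,1],[[0,0,0.333],0,1]])

```text
clock: 5.2
position: [450.6, -253.2, 423.9]
ee_rot: [1.0, 0.022, 0.0, -0.001]
contact_force: [0.1, 0.6, -2.0]
gripper_width: 13.0
```

Run:
```python
from h import *
import pickle
s=arm.get_image('side');t=arm.get_image('top');st=arm.read_state();print(st['position'],st['ee_rot'],st['gripper_width'],st['contact_force'],st['wrist_torque'])
pickle.dump((s,t,st['position']),open('P2.pkl','wb'))
crop(s,230,110,100,140,5,'s3.png');crop(t,245,170,90,100,6,'t3.png')
```

```text
[ 450.82893492 -253.28703386  424.343348  ] [ 9.99760357e-01  2.18801108e-02  6.50080010e-04 -2.59071850e-04] 12.94091760660353 [-0.40728212 -0.1845484  -2.95917534] [ 0.00684568 -0.03926464 -0.043127  ]
```

View pics/s3.png

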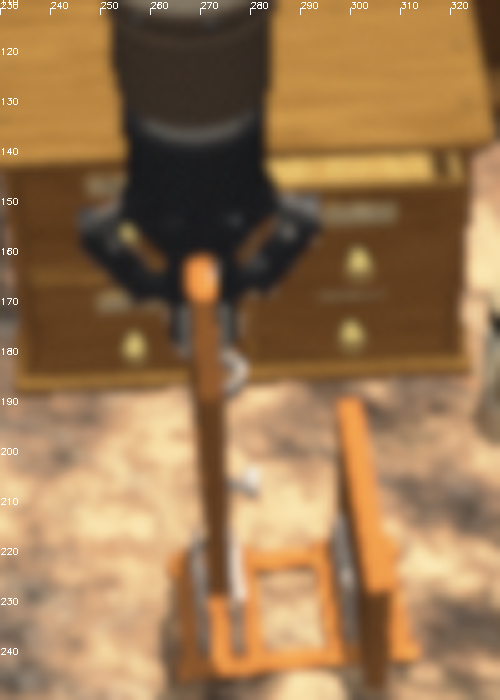

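View pics/t3.png

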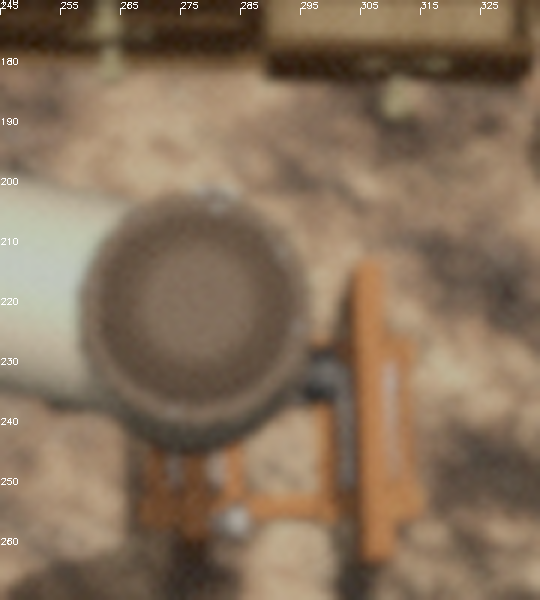

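play_rows(moves=[[[0,0.15,0.03],0,1],[[0.01,0.3,0.03],0,1],[[0.01,0.45,0.03],0,1],[[0.01,0.6,0],0,1],[[0.01,0.72,-0.05],0,1],[[0.01,0.777,-0.1],0,1],[[0.01,0.777,-0.143],0,1],[[0.01,0.777,-0.143],0,1],[[0.01,0.777,-0.143],0,1],[[0.01,0.777,-0.143],0,1]])

```text
clock: 6.55
position: [454.0, -20.7, 382.0]
ee_rot: [1.0, 0.021, 0.001, -0.0]
contact_force: [-0.2, -0.4, -2.2]
gripper_width: 13.3
```

Run:
```python
from h import *
import pickle
s=arm.get_image('side');t=arm.get_image('top');st=arm.read_state();print(st['position'],st['ee_rot'],st['gripper_width'],st['contact_force'],st['wrist_torque'])
pickle.dump((s,t,st['position']),open('P3.pkl','wb'))
crop(s,100,110,110,150,5,'s4.png');crop(t,110,150,120,95,6,'t4.png')
```

```text
[453.91772105 -20.55781843 381.90111663] [ 9.99767614e-01  2.15255071e-02  1.11527899e-03 -3.56003159e-04] 13.16757042998781 [-0.71543343  0.56374885 -2.4537025 ] [0.02136139 0.01147407 0.02445592]
```

View pics/s4.png

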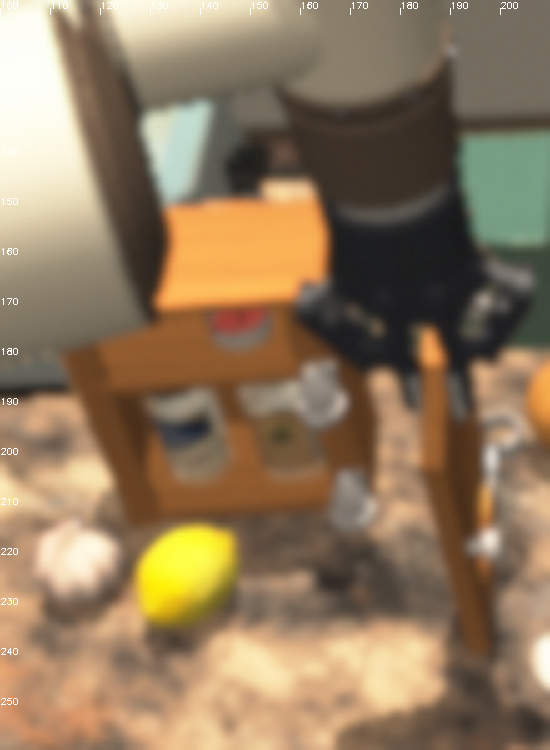

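View pics/t4.png

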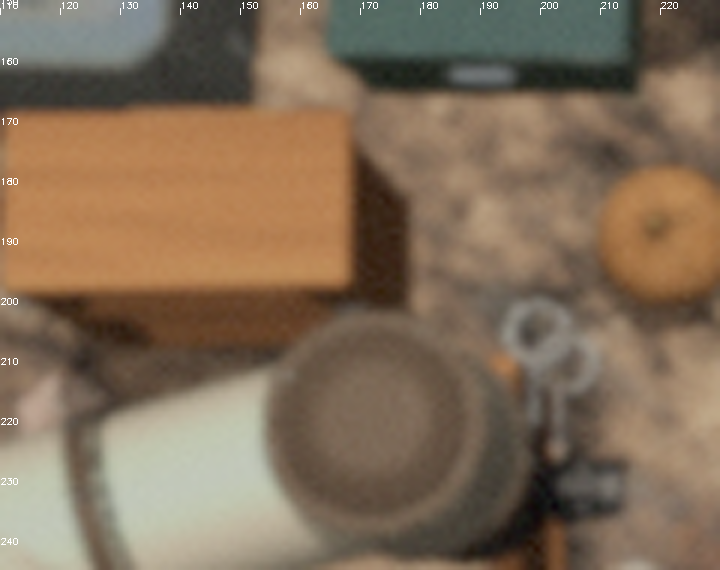

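Run:
```python
from h import *
import pickle
s,t,pos=pickle.load(open('P3.pkl','rb'))
crop(t,188,193,32,30,18,'t4z.png')
q=pos+[84,-8.5,-297.7]
print(q,proj(t,[q+[0,0,114],q+[0,0,14]]),proj(s,[q+[0,0,114],q+[0,0,14]]))
a=np.linspace(0,2*np.pi,73);im=[]
for p,(x0,y0,w,h) in((s,(180,185,35,45)),(t,(188,193,32,30))):
    g=cv2.cvtColor(np.asarray(p['pixels']),cv2.COLOR_RGB2BGR)[y0:y0+h,x0:x0+w];g=cv2.resize(g,None,fx=14,fy=14,interpolation=cv2.INTER_CUBIC)
    for k in(0,1):
        for rr,z in((15.5,0),(15.5,14),(12.5,14)):
            u=proj(p,np.c_[rr*np.cos(a),rr*np.sin(a),0*a]+q+[0,0,100*k+z])
            cv2.polylines(g,[np.int32(((u-[x0,y0]+.5)*14))],True,(0,255,0),1)
    im.append(cv2.resize(g,(int(w/h*550),550)))
g=np.hstack(im);cv2.imwrite('pics/ring4.png',cv2.resize(g,None,fx=.79,fy=.79))
```

```text
[537.91772105 -29.05781843  84.20111663] [[199.89208567 205.41093617]
 [204.40908531 210.18464752]] [[194.28757103 173.22313978]
 [199.18223361 195.94613778]]
```

View pics/ring4.png

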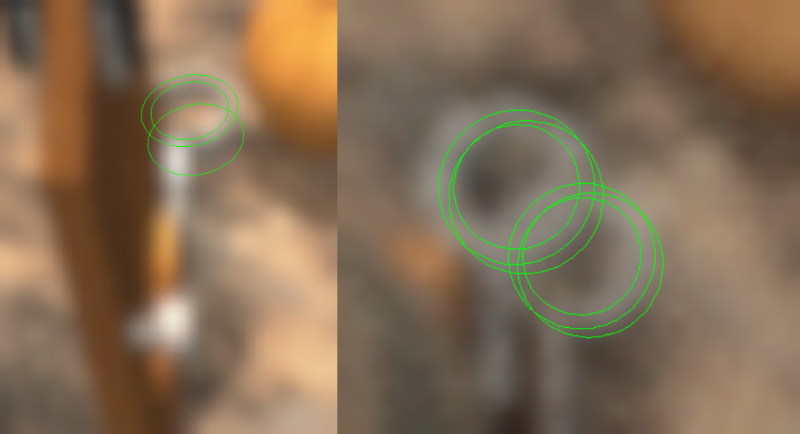

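play_rows(moves=[[[0,0.08,0],0,1],[[0,0.16,0],0,1],[[0,0.24,0],0,1],[[0,0.3,0],0,1],[[0,0.337,0],0,1],[[0,0.337,0],0,1],[[0,0.337,0],0,1]])

```text
clock: 7.52
position: [453.9, 80.2, 381.8]
ee_rot: [1.0, 0.021, 0.001, -0.0]
contact_force: [-0.6, -0.4, -2.8]
gripper_width: 13.0
```

```bash
cat > look.py <<'E'
from h import *
import pickle,sys
n=sys.argv[1]
s=arm.get_image('side');t=arm.get_image('top');st=arm.read_state();print(st['position'],st['ee_rot'],st['gripper_width'],st['contact_force'],st['wrist_torque'])
q=st['position']+[84,-8.5,-297.7];print('ring',q)
a=np.linspace(0,2*np.pi,73);im=[]
for ov in(0,1):
  for p,(x0,y0,w,h) in((s,(140,160,60,75)),(t,(150,185,48,60))):
    g=cv2.cvtColor(np.asarray(p['pixels']),cv2.COLOR_RGB2BGR)[y0:y0+h,x0:x0+w];g=cv2.resize(g,(400,500),interpolation=cv2.INTER_CUBIC);f_=500/h
    if ov:
     for k in(0,1):
      for rr,z in((15.5,0),(15.5,14)):
        u=proj(p,np.c_[rr*np.cos(a),rr*np.sin(a),0*a]+q+[0,0,100*k+z]);cv2.polylines(g,[np.int32(((u-[x0,y0]+.5)*f_))],True,(0,255,0),1)
      for rr,z in((14,0),(2.5,30)):
        u=proj(p,np.c_[rr*np.cos(a),rr*np.sin(a),0*a]+[538,73,33+100*k+z]);cv2.polylines(g,[np.int32(((u-[x0,y0]+.5)*f_))],True,(0,0,255),1)
    im.append(g)
cv2.imwrite('pics/'+n+'.png',np.hstack(im[:2]));cv2.imwrite('pics/'+n+'o.png',np.hstack(im[2:]))
E
python3 look.py l5
```

```text
[453.88992813  80.05135081 381.8634796 ] [ 9.99775875e-01  2.11432679e-02  1.03917310e-03 -2.86794981e-04] 13.071677930876579 [ 0.36497966 -0.39566306 -2.30264171] [-0.00319879  0.02786639 -0.0179745 ]
ring [537.88992813  71.55135081  84.1634796 ]
```

View pics/l5.png

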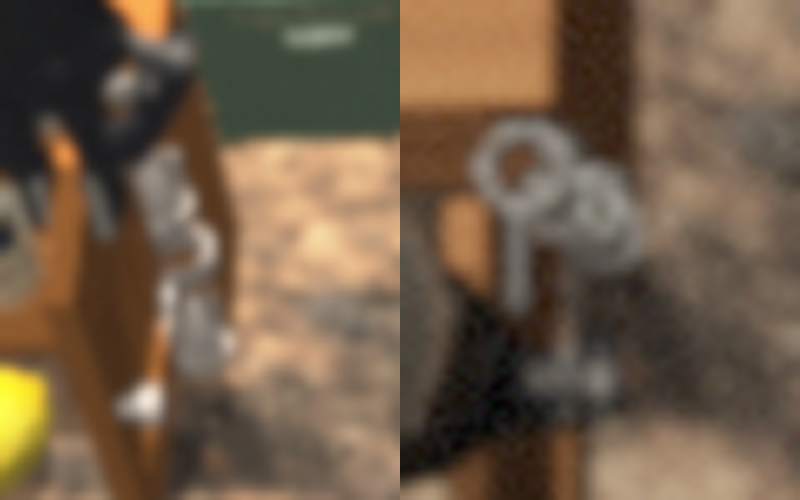

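View pics/l5o.png

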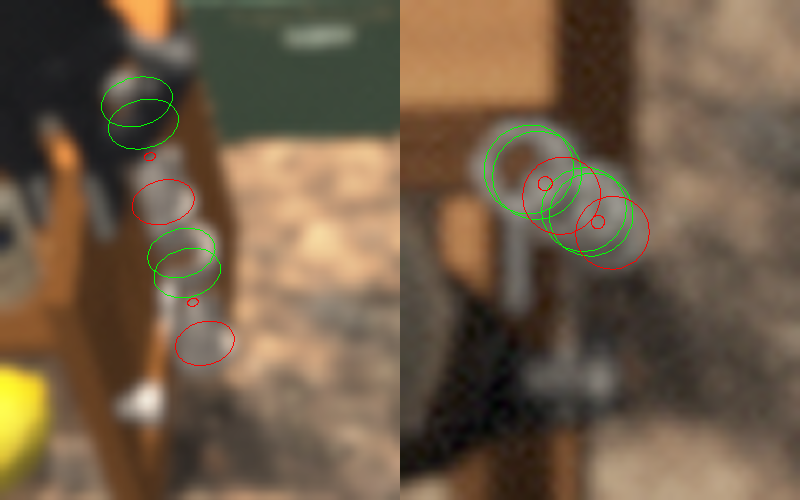

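Run:
```python
from h import *
import pickle
s=arm.get_image('side');t=arm.get_image('top');pickle.dump((s,t,arm.read_state()['position']),open('P5.pkl','wb'))
crop(t,156,195,27,27,21,'t5z.png');crop(s,148,160,32,50,12,'s5z.png')
```

```text
(no output)
```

View pics/t5z.png

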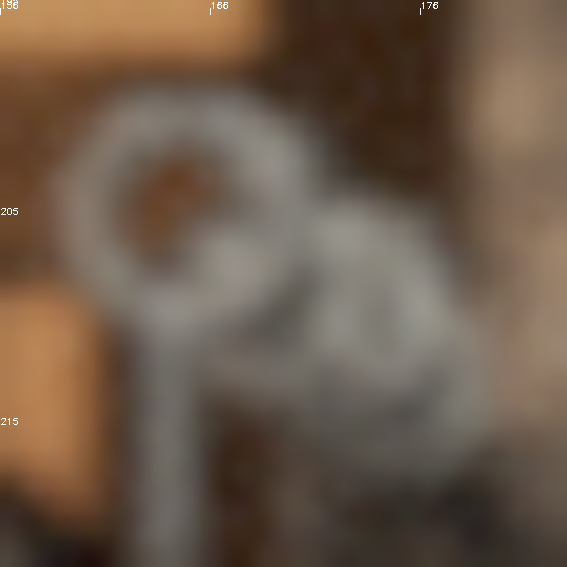

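View pics/s5z.png

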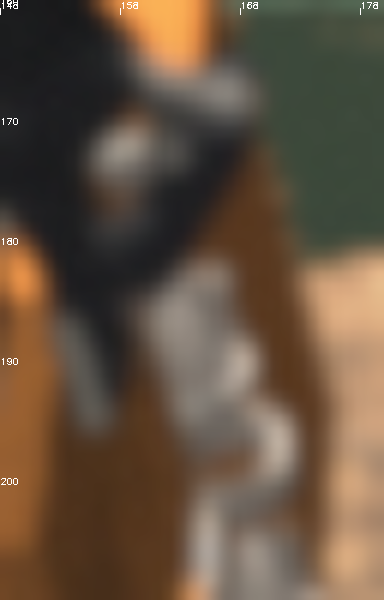

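Run:
```python
from h import *
import pickle
s,t,pos=pickle.load(open('P5.pkl','rb'))
for dz in (-3,0,3):
  print('ring up',onz(t,[(164.4,204.5)],192+dz).round(1),'tip up',onz(t,[(166.7,207.1)],162+dz).round(1),'lower collar bottom/right', onz(t,[(174.9,213.2)],31+dz).round(1))
print(proj(t,[pos+[84,-8.5,-297.7+100+z] for z in(0,14)]))
```

```text
ring up [[540.2  75.2 189. ]] tip up [[536.9  74.4 159. ]] lower collar bottom/right [[536.2  74.2  28. ]]
ring up [[539.7  74.6 192. ]] tip up [[536.5  73.8 162. ]] lower collar bottom/right [[535.8  73.6  31. ]]
ring up [[539.3  74.  195. ]] tip up [[536.   73.1 165. ]] lower collar bottom/right [[535.4  73.1  34. ]]
[[165.94695137 205.53548687]
 [164.97481119 204.82632326]]
```

play_rows(moves=[[[-0.007,0,0],0,1],[[-0.007,0,-0.03],0,1],[[-0.007,0,-0.06],0,1],[[-0.007,0,-0.09],0,1],[[-0.007,0,-0.11],0,1],[[-0.007,0,-0.11],0,1],[[-0.007,0,-0.11],0,1]])

```text
clock: 8.6
position: [452.0, 80.2, 349.1]
ee_rot: [1.0, 0.021, 0.001, -0.0]
contact_force: [0.2, 0.9, -1.8]
gripper_width: 12.9
```

```bash
python3 look.py l6
```

```text
[451.92199932  80.16054426 349.23608769] [ 9.99774750e-01  2.11672241e-02  1.47190586e-03 -4.81626792e-04] 13.169742603228777 [ 0.02437835 -0.30029251 -2.12008374] [ 0.02064988 -0.00480164  0.02002072]
ring [535.92199932  71.66054426  51.53608769]
```

View pics/l6.png

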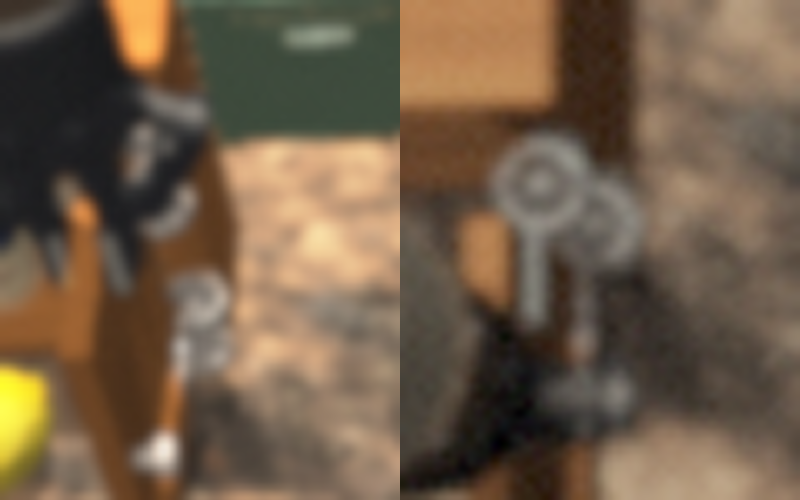

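play_rows(moves=[[[0,0,-0.02],0,1],[[0,0,-0.035],0,1],[[0,0,-0.047],0,1],[[0,0,-0.047],0,1],[[0,0,-0.047],0,1]])

```text
clock: 9.32
position: [452.1, 80.3, 335.1]
ee_rot: [1.0, 0.021, 0.002, -0.001]
contact_force: [1.3, 0.8, -3.8]
gripper_width: 13.3
```

play_rows(moves=[[[0,0,-0.006],0,1],[[0,0,-0.01],0,1],[[0,0,-0.01],0,1]])

```text
clock: 9.7
position: [452.1, 80.4, 332.1]
ee_rot: [1.0, 0.021, 0.002, -0.001]
contact_force: [-0.5, 0.8, -2.9]
gripper_width: 13.2
```

```bash
python3 look.py l7
```

```text
[452.12560526  80.34530187 332.07052152] [ 9.99771949e-01  2.12651349e-02  1.81196712e-03 -7.48932569e-04] 13.100015096609928 [ 1.04534805  1.44614649 -2.29832307] [ 0.58288157 -0.19187983  0.13329975]
ring [536.12560526  71.84530187  34.37052152]
```

View pics/l7.png

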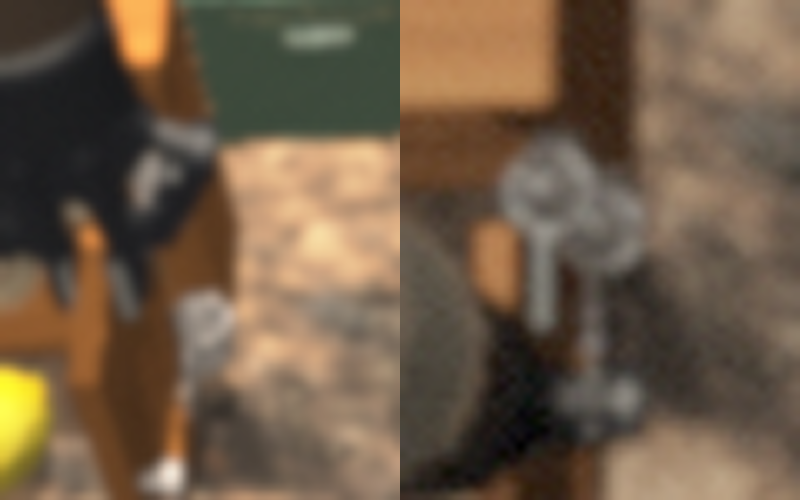

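Slight lateral contact now; no upward contact yet. I'll lower in small steps until the collar bears.

play_rows(moves=[[[0,0,-0.005],0,1],[[0,0,-0.01],0,1],[[0,0,-0.01],0,1]])

```text
clock: 10.18
position: [452.1, 80.4, 328.9]
ee_rot: [1.0, 0.021, 0.002, -0.001]
contact_force: [0.7, 0.6, -2.2]
gripper_width: 13.1
```

play_rows(moves=[[[0,0,-0.004],0,1],[[0,0,-0.007],0,1],[[0,0,-0.007],0,1]])

```text
clock: 10.55
position: [452.0, 80.4, 327.4]
ee_rot: [1.0, 0.021, 0.002, -0.001]
contact_force: [-2.7, 1.1, 4.0]
gripper_width: 13.0
```

play_rows(moves=[[[0,0,-0.004],0,1],[[0,0,-0.004],0,1],[[0,0,-0.004],0,1]])

```text
clock: 10.92
position: [451.9, 80.3, 327.2]
ee_rot: [1.0, 0.022, 0.002, -0.001]
contact_force: [-5.2, 1.7, 7.2]
gripper_width: 13.0
```

```bash
python3 look.py l8
```

```text
[451.92277402  80.33446661 327.2562615 ] [ 9.99763759e-01  2.16223179e-02  2.10999895e-03 -6.70311828e-04] 12.767641798028297 [-5.51654776  1.04864864  7.06440068] [0.49238408 1.13646382 0.12324273]
ring [535.92277402  71.83446661  29.5562615 ]
```

View pics/l8.png

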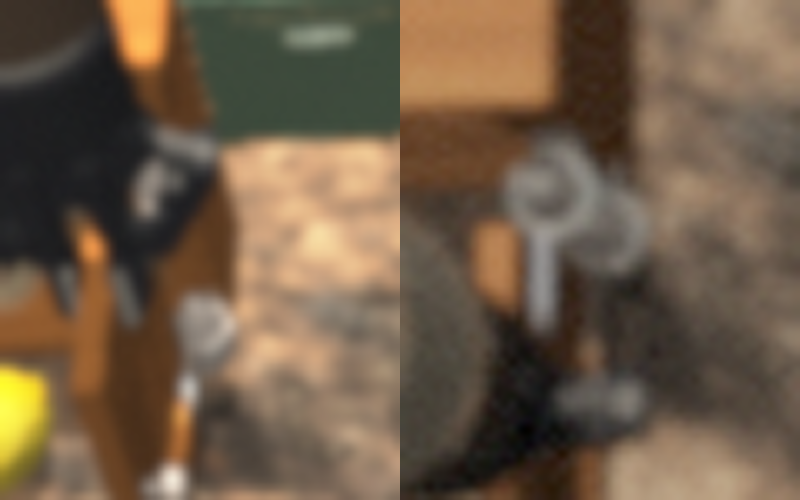

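play_rows(moves=[[[0,0,0.002],0,0.6],[[0,0,0.002],0,0.3],[[0,0,0.002],0,0],[[0,0,0.002],0,-1],[[0,0,0.002],0,-1],[[0,0,0.002],0,-1],[[0,0,0.002],0,-1]])

```text
clock: 11.9
position: [451.9, 80.3, 327.8]
ee_rot: [1.0, 0.022, 0.002, -0.001]
contact_force: [0.2, 0.6, -0.7]
gripper_width: 85.3
```

```bash
python3 look.py l9
```

```text
[451.91191886  80.32062732 327.83173322] [ 9.99764044e-01  2.16132112e-02  2.07402728e-03 -6.51167491e-04] 85.44427785568338 [ 0.406949   -0.63258434 -0.14434802] [-0.00603736  0.02121662 -0.02730614]
ring [535.91191886  71.82062732  30.13173322]
```

View pics/l9.png

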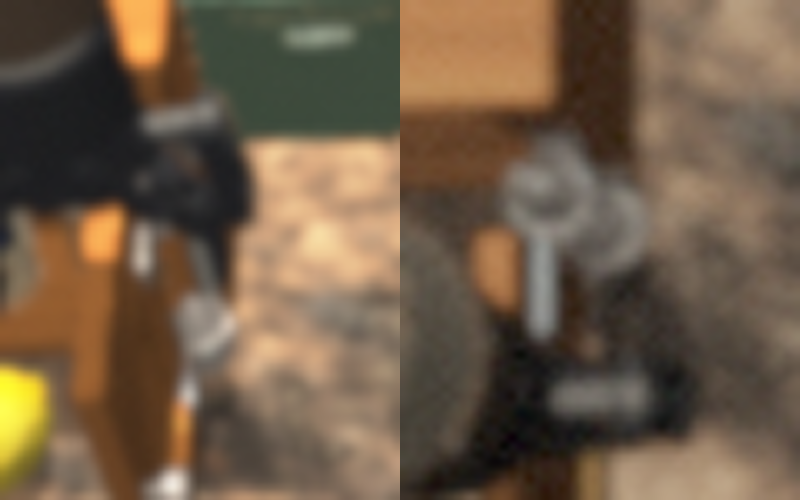

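Released, with the force at zero. I'll lift straight up (it will clear the door edge), then draw back.

play_rows(moves=[[[0,0,0.05],0,-1],[[0,0,0.15],0,-1],[[0,0,0.3],0,-1],[[0,0,0.4],0,-1],[[0,0,0.4],0,-1],[[0,-0.15,0.4],0,-1],[[0,-0.35,0.4],0,-1],[[0,-0.55,0.4],0,-1],[[0,-0.6,0.4],0,-1],[[0,-0.6,0.4],0,-1],[[0,-0.6,0.4],0,-1]])

```text
clock: 13.38
position: [452.0, -98.9, 447.4]
ee_rot: [1.0, 0.022, 0.002, -0.001]
contact_force: [-0.2, 0.2, -0.3]
gripper_width: 85.3
```

Run:
```python
from h import *
s=arm.get_image('side');t=arm.get_image('top');st=arm.read_state();print(st['clock'],st['position'],st['contact_force'])
crop(s,95,140,110,115,5,'s10.png');crop(t,95,150,120,100,6,'t10.png');save(s,'s10f.png')
for n in('board_middle','door_middle','lower_ring'):print(n,arm.look_for(n,s),arm.look_for(n,t))
```

```text
13.475 [452.06851294 -98.60069415 447.73097914] [ 0.67581201 -0.12325888  0.14126116]
board_middle [{'centre': [432.6, -343.8, 100.0], 'conf': 0.68}] [{'centre': [460.4, -341.2, 105.5], 'conf': 0.76}, {'centre': [449.8, -724.5, 62.2], 'conf': 0.75}]
door_middle [{'centre': [443.9, 76.2, 118.4], 'conf': 0.87}] [{'centre': [412.9, 67.8, 122.6], 'conf': 0.83}]
lower_ring [{'centre': [439.6, 76.0, 117.4], 'conf': 0.68}] [{'centre': [413.1, 69.2, 126.6], 'conf': 0.58}]
```

View pics/s10.png

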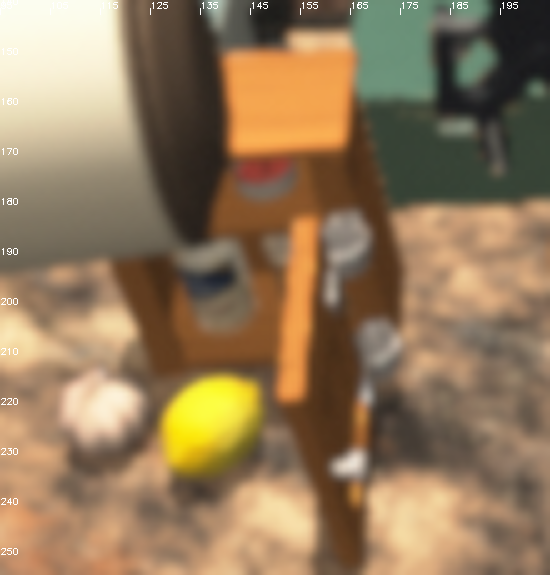

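View pics/t10.png

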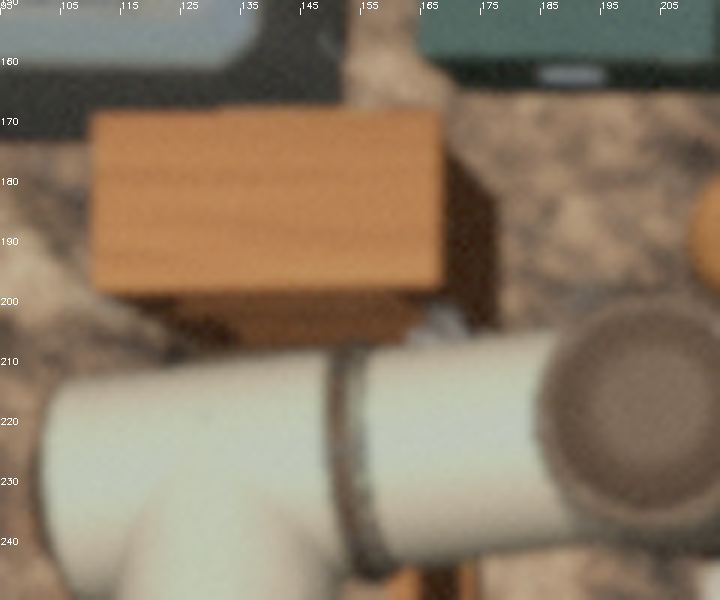

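View pics/s10f.png

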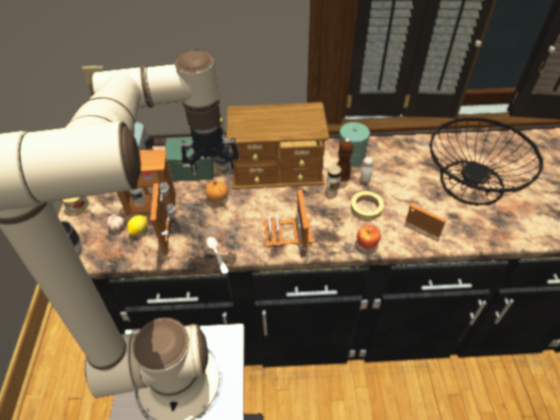

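```bash
python3 -c "
from bench import arm
print(arm.job_done())"
```

```text
the job is handed in; nothing more can be done
None
```

The door is on the cupboard and hanging free. I handed the job in at about 13.5 s, and `job_done` gave no verdict.

**What I did:** I pinched the door's top edge, lifted it about 100 mm straight up and brought it in from the right with the rings about 50 mm above the collars. I then lowered it in small steps. The downward load went from −2.5 N to +7 N and the descent stopped, with the fingers still closed on the door, so I took it as resting on the collars. I then opened the gripper, lifted straight up and moved away.

**Last checks:**
- **Door:** the side picture shows both rings on their pins and the door hanging upright.
- **Board:** it still stands in the rack. The network places it within about 3 mm of the start, from either camera.
- **Robot:** the force reading is about 0 N, and the gripper is clear of the door.

**What disagreed or was not checked:**
- **Collar height:** it came out at 33 mm from the pictures and about 30 mm from the contact.
- **Pin position:** the roof outline and the pins gave values about 4 mm apart in x. I used the pins, after seeing them centred in the rings from above.
- **Top camera:** the arm hid most of the hinge in its last picture, so the final seating rests on the side view and the contact force.

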